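Check the studio's spring scale

ROBOT

A 7-joint arm with a two-finger parallel gripper is mounted at the origin on the work surface. World frame = base frame: x ahead of the robot, y to its left, z up, the work surface at z = 0. Lengths are in mm, angles in rad, forces in N, time in s.
With the tool pointing down it reaches from about 350 to 900 mm from the base axis. Payload 19.9 kg.
Tool frame: the origin (TCP) lies midway between the tips of the shut fingers; the grasp point (between the pads) lies 19 mm behind it; z points along the fingers, y is the line along which they close (so a half turn about z gives the same grasp; the last joint's range is limited). The gripper opens to 94 mm and grips with 3 to 60 N. Pads are 16 mm wide; open, the fingers measure 119 mm over their backs; the gripper's body (75 mm by 177 mm) begins 78 mm behind the grasp point.
Start: joints at [1.145, 0.417, -0.01, 1.614, 0.005, 1.111, -0.053], TCP at [234.021, -579.511, 205.425] pointing down, gripper open.
Joint ranges: [-2.81, 2.81], [-0.39, 2.02], [-1.27, 1.25], [0.06, 2.57], [-1.19, 4.33], [0.19, 2], [-2.82, 2.82]. Speed limits (rad/s): [1.89, 1.89, 2.39, 2.39, 3.01, 3.01, 3.01].

INTERFACE

Orientations are given as a 3x3 rotation matrix whose columns are the frame's x, y, z axes.
In Python, from bench import arm, imaging gives the robot as it stands.
- The arm moves only by the shell command python3 -m pendant 'ROWS' [FORCE]. ROWS is JSON, a list that holds one entry, the list of rows, each a list of 5 numbers: the opening, from 0 (shut) to 1 (fully open), then the shift along the tool's x, y, z as a fraction of full scale, then the turn about the tool's z as a fraction of full scale. In form: [[[grip, dx, dy, dz, turn], ...]]. A call has 1 to 10 rows; each row is the pose to reach, as a shift and turn from the pose commanded when the call began, along the tool's axes at that moment; what a row does not reach only later rows make up. Full scale, the value 1, is 500 mm for a shift and 30 degrees for a turn. A row lasts 1/12 s, in which the tool goes at most 41.7 mm and 7.16 degrees, less where a joint would pass 70% of its speed; a pose out of reach is approached as far as the arm can. A call with a number of a shift or a turn outside -1 to 1 is refused whole. A call with a gripper value outside its range is refused whole. The fingers move at their own pace and stop on an object; FORCE is the grip in N (left out, the last holds). Time passes only in rows, so rows that repeat a pose let the fingers close. It gives the time, the measured TCP pose, the force, the opening and the grip force at its end, in the units of the state.
- arm.get_obs(): the state, without advancing time (a new reading comes with each control period).
- imaging.snapshot(name): name is "scene" or "side" or "wrist"; returns a dict with "color" (400x640x3 uint8, blue, green, red), "fx", "fy", "cx", "cy" (pixels), "origin" and "rotation" of the camera in the world; the wrist camera has in their place "mount" (4x4, takes a point from camera to tool coordinates, whose origin is the TCP and whose axes are the flange's). Camera axes: x right, y up, looking along -z (the intrinsics and any distortion apply to the point x, -y, -z); pixel columns grow to the right and rows downward; lengths in mm; the calibration is good to about 2 mm. A picture is of the moment at which its call begins: read the wrist's pose just before it. There is no depth.
- arm.close_job(): hands the job in; it is judged then, once.
The state is a dict: "t": time; "qpos": joint angles; "dq": joint speeds; "effort": joint torques, N m; "tool_pos": TCP position; "tool_rot": TCP orientation; "contact_force": force on the tool from outside, world axes, zero at the start; "wrist_torque": the same for the moment, N m; "grip_width": finger opening in mm; "finger_force": force on a finger pad.
Only numpy, scipy, OpenCV 4.12 (cv2) and the standard library are available. Lean on these libraries where they do the work, as an engineer would, in place of code of your own. Each camera call takes 0.05 s, during which the arm holds its last target. There are 200 camera calls.

TASK

Check the clay scale: slide the large check weight off the loading shelf and onto the scale's pan, without lifting it, until it stands wholly inside the ring in the middle of the pan. Go gently, without pressing the pan down to its stop. Also slide the cover of the weight box fully shut to keep the dust off the other weights, and leave everything else where it is.

Things in the scene. Friction and masses are not known exactly. Their poses are not given: they have to be found in the camera images.
- weight: the check weight: plain bare steel disc 60 mm across and 24 mm high with a narrow neck and a knob (26 mm across) on top, 52 mm tall in all, about 0.6 kg. Origin: centre of its underside; z up. At the start it stands on the loading shelf.
- scale: the spring scale with its loading shelf, fixed to the bench. Origin at bench level, z up. At its -y end the square pan (150 x 150 mm, centre at local y = -0.100); at its +y end a flat plywood loading shelf (170 mm in x, local y -0.021 to 0.179, top at z = 0.070), no rims. A 4 mm gap parts them. A low sloped dial stands out at the -x side of the housing (to local x = -0.13, z = 0.06).
- pan_center (a point): centre of the pan's flat rimless top (150 x 150 mm bare metal, with a thin engraved ring of 88 mm inner diameter round the centre). Empty, it lies 1.5 mm lower than the loading shelf; it moves down with the pan.
- pan (a joint): how far the pan is pressed down against its spring, m: 0 empty, about 0.003 to 0.005 under the check weight, 0.012 at its bottom stop (about 18 N).
- shelf_center (a point): centre of the loading shelf's top face, axes as the scale's.
- weight_box: wooden box of spare weights, fixed to the bench, 240 mm (its x) by 100 mm (its y), 53 mm high to its side rails. Origin at the centre of its underside. The +x half is an open compartment with small weights in it, the -x half a solid deck.
- cover (a joint): slide of the flat wooden cover along the box's x, m: 0 fully shut over the compartment (stop), grows as it opens towards the box's -x, 0.115 wide open. About 1.2 N of friction; it stays where it is left.
- cover_ridge (a point): middle of the top edge of the finger ridge across the middle of the cover: a bar 10 mm thick (box x), 60 mm long (box y), 15 mm above the cover. Axes as the box's. The cover is 115 x 82 mm, 6 mm thick, its top face 51.5 mm above the bench, between rails 1.5 mm higher.
- small_weight: bystander: small plain steel knobbed weight, 20 mm across, 26 mm tall, on the far left corner of the loading shelf. Origin: centre of its underside.
- ear: bystander: grey clay ear lying flat, about 75 x 50 mm, 19 mm high. Origin: centre of its underside.
- stick: bystander: wooden modelling stick lying flat, 170 mm long, 10 mm thick. Origin: centre of its underside.
- dish: bystander: shallow round black dish, 110 mm across, 22 mm high. Origin: centre of its underside.
- jug: bystander: white plastic jug with a handle, 100 mm across, 130 mm tall. Origin: centre of its underside.
- bobbin: bystander: turned wooden bobbin standing upright, 44 mm across, 50 mm tall. Origin: centre of its underside.
- jar: bystander: white glaze jar with a black cap, 64 mm across, 75 mm tall. Origin: centre of its underside.
Mind the look-alikes: they are no part of the job. Several things have the shape of the weight; the one meant has the colours described above.

How it is judged (in metres and radians):
At the end, for the whole second after the job is handed in: The check weight stands upright and at rest on the pan with its centre within 14 mm of the pan's centre (wholly inside the ring) and the pan sunk under it (more than 1.5 mm), and the weight box's cover is shut to within 5 mm of its stop (horizontal distance between weight and pan_center below 0.014 m and z of weight in the frame of pan_center between -0.004 and 0.004 m and angle between weight's own z axis and vertical below 0.08 rad and linear speed of weight below 0.02 m/s and value of joint pan above 0.0015 m and value of joint cover below 0.005 m); the robot touches nothing.
It fails at once if the check weight is lifted more than 15 mm above the level of the loading shelf (z of weight in the frame of scale above 0.085 m).
It fails at once if the check weight is tipped by more than 0.4 rad (angle between weight's own z axis and vertical above 0.4 rad).
It fails at once if the pan is pressed down to its stop (beyond 11 mm) (value of joint pan above 0.011 m).
It fails at once if a bystander is moved by more than 30 mm (distance of any of small_weight, ear, stick, dish, jug, bobbin, jar from where it was at the start of the episode above 0.03 m).
It also fails if it takes over 51 s, if anything falls off the work surface, if the arm or the gripper's body presses on something with over 40 N, if the wrist force passes 120 N, or if a joint passes its speed limit or range.

## Working session

There is one attempt and no reset: what is moved stays moved. The work goes in short steps, Python scripts to look and compute and a shell command to move; the robot and the scene stay as the last step left them, time stands still between calls to the robot, and variables do not carry over. Pictures are saved under pics/ and viewed, at most 13 in all, crops included, and the job is handed in when it is done.

```bash
mkdir -p pics; ls; cat > h.py <<'E'
import numpy as np, cv2
from bench import arm, imaging
def snap(n):
    o=arm.get_obs(); s=imaging.snapshot(n)
    if 'mount' in s:
        T=np.eye(4);T[:3,:3]=np.array(o['tool_rot']);T[:3,3]=o['tool_pos'];T=T@np.array(s['mount'])
        s['origin'],s['rotation']=T[:3,3],T[:3,:3]
    return s
def ray(s,u,v):
    d=np.array([(u-s['cx'])/s['fx'],-(v-s['cy'])/s['fy'],-1.]); return np.array(s['origin']),np.array(s['rotation'])@d
def onz(s,u,v,z):
    o,d=ray(s,u,v); return o+d*(z-o[2])/d[2]
def proj(s,p):
    c=np.array(s['rotation']).T@(np.array(p,float)-s['origin']); return s['cx']+s['fx']*c[0]/-c[2], s['cy']-s['fy']*c[1]/-c[2]
E
python3 - <<'E'
from h import *
import pickle
o=arm.get_obs();print({k:np.round(o[k],3).tolist() for k in o})
for n in ['scene','side','wrist']:
    s=snap(n);print(n,{k:(np.round(s[k],3).tolist()) for k in s if k!='color'})
    cv2.imwrite(f'pics/{n}0.png',s['color']);pickle.dump(s,open(n+'0.pkl','wb'))
E
```

```text
pics
{'t': 0.0, 'qpos': [1.146, 0.418, -0.01, 1.614, 0.005, 1.111, -0.053], 'dq': [-0.0, 0.001, -0.001, -0.002, 0.001, -0.001, -0.001], 'effort': [0.001, -85.124, 0.639, -42.599, -0.049, 0.018, 0.0], 'tool_pos': [233.857, -579.193, 204.848], 'tool_rot': [[0.927, 0.374, -0.001], [0.374, -0.927, 0.001], [-0.0, -0.001, -1.0]], 'contact_force': [-0.607, 0.124, -0.622], 'wrist_torque': [-0.075, 0.025, -0.055], 'finger_force': 0.0, 'grip_width': 94.187}
scene {'fx': 451.855, 'fy': 451.855, 'cx': 311.518, 'cy': 196.025, 'origin': [1469.04, -242.923, 1128.444], 'rotation': [[0.22, -0.741, 0.634], [0.976, 0.162, -0.148], [0.007, 0.651, 0.759]]}
side {'fx': 485.29, 'fy': 485.29, 'cx': 320.766, 'cy': 206.54, 'origin': [-318.033, -1280.823, 992.333], 'rotation': [[0.816, 0.281, -0.506], [-0.578, 0.431, -0.693], [0.024, 0.858, 0.514]]}
wrist {'fx': 294.956, 'fy': 294.956, 'cx': 315.903, 'cy': 201.933, 'mount': [[-0.0, 0.958, 0.288, 85.217], [1.0, 0.0, -0.0, -0.326], [-0.0, 0.288, -0.958, -179.394], [0.0, 0.0, 0.0, 1.0]], 'origin': [312.891, -547.176, 384.309], 'rotation': [[0.374, 0.888, 0.267], [-0.927, 0.359, 0.107], [-0.001, -0.288, 0.958]]}
```

View pics/scene0.png

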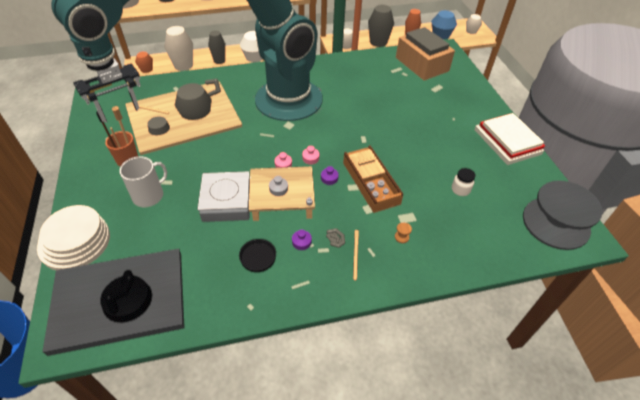

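View pics/side0.png

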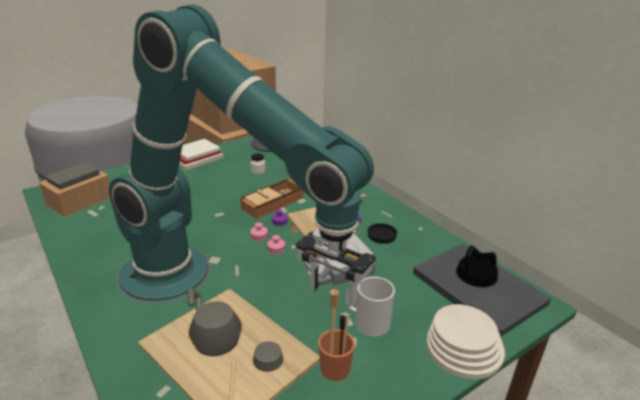

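The scene view shows the pan at (225,190), the shelf at (282,190) and the weight box at (372,178). The candidates with the weight's shape are pink (284,160) and (311,154), purple (330,174) and (302,239), and grey (279,184) on the shelf. Only the grey one fits "bare steel, on the shelf". I'll confirm it in an enlarged crop.

```bash
python3 - <<'E'
from h import *
import pickle
s=pickle.load(open('scene0.pkl','rb'))
c=s['color'][140:250,190:415]
cv2.imwrite('pics/crop1.png',cv2.resize(c,None,fx=3.5,fy=3.5,interpolation=cv2.INTER_CUBIC))
E
```

```text
(no output)
```

View pics/crop1.png

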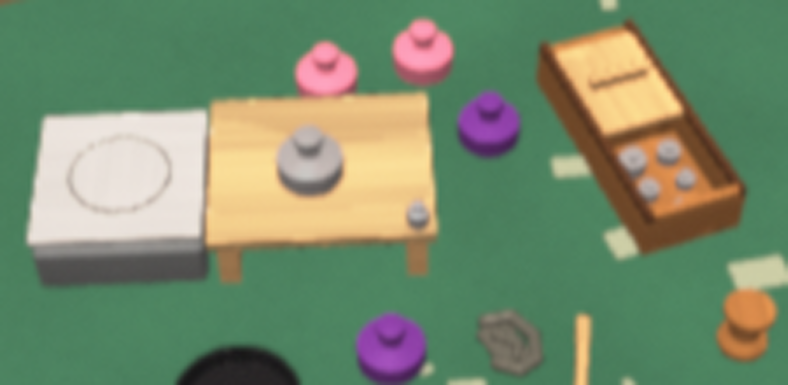

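The crop confirms it: the grey steel knobbed disc at crop (310,160), scene (279,186), is the weight, and the small one is at crop (418,214). The cover is open, with its ridge at crop (618,78) and the box's open end towards crop (690,200). Next, measuring.

```bash
python3 - <<'E'
from h import *
import pickle
s=pickle.load(open('scene0.pkl','rb'))
P=lambda c,z:onz(s,190+(c[0]+.5)/3.5-.5,140+(c[1]+.5)/3.5-.5,z)
r=lambda a:np.round(a,1).tolist()
pan=[P(c,68.5) for c in [(43,118),(208,110),(207,240),(30,243)]]
sh=[P(c,70) for c in [(211,100),(428,95),(436,232),(207,244)]]
for n,q in(('pan',pan),('shelf',sh)):
    q=np.array(q);print(n,r(q),'c',r(q.mean(0)),'sides',r(np.linalg.norm(np.roll(q,-1,0)-q,axis=1)))
print('ring',r((P((68,174),68.5)+P((171,174),68.5))/2),r(P((120,135),68.5)),r(P((120,213),68.5)))
print('knob top',r(P((309,131),122)),'disc top centre',r(P((310,157),94)),'small',r(P((418,208),90)))
print('wl,wr',r(P((277,160),94)),r(P((343,160),94)))
print('ridge ends',r(P((590,86),66.5)),r(P((648,71),66.5)))
box=np.array([P(c,53) for c in [(541,45),(629,24),(744,188),(641,223)]])
print('box',r(box),r(box.mean(0)),r(np.linalg.norm(np.roll(box,-1,0)-box,axis=1)))
print('cover front',r(P((606,137),51.5)),r(P((684,118),51.5)))
for n,c,z in(('pink1',(326,75),24),('pink2',(422,50),24),('pur1',(489,122),24),('pur2',(392,345),24)):print(n,r(P(c,z)))
# masks
hsv=cv2.cvtColor(s['color'],cv2.COLOR_BGR2HSV)
E
```

```text
pan [[413.7, -360.0, 68.5], [435.9, -210.4, 68.5], [589.9, -231.7, 68.5], [560.7, -380.6, 68.5]] c [500.0, -295.7, 68.5] sides [151.2, 155.5, 151.8, 148.5]
shelf [[425.1, -206.0, 70.0], [461.8, -7.4, 70.0], [624.7, -37.1, 70.0], [595.6, -232.3, 70.0]] c [526.8, -120.7, 70.0] sides [202.0, 165.6, 197.3, 172.5]
ring [497.7, -297.9, 68.5] [450.2, -292.9, 68.5] [543.4, -301.9, 68.5]
knob top [531.8, -129.7, 122.0] disc top centre [536.8, -131.1, 94.0] small [611.3, -50.2, 90.0]
wl,wr [534.1, -160.0, 94.0] [546.5, -103.4, 94.0]
ridge ends [479.5, 145.2, 66.5] [472.0, 204.8, 66.5]
box [[402.6, 119.3, 53.0], [392.3, 212.5, 53.0], [620.6, 249.2, 53.0], [640.0, 145.7, 53.0]] [513.9, 181.7, 53.0] [93.7, 231.2, 105.3, 238.8]
cover front [532.5, 146.2, 51.5] [524.8, 225.0, 51.5]
pink1 [369.8, -89.3, 24.0]
pink2 [355.5, 10.8, 24.0]
pur1 [465.8, 52.0, 24.0]
pur2 [701.4, -92.6, 24.0]
```

View pics/wrist0.png

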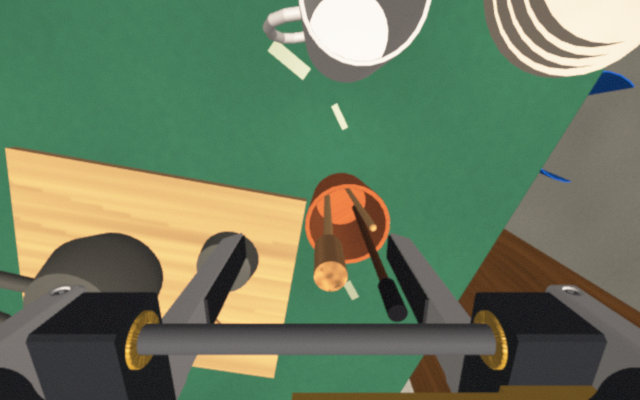

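The sizes check out: the pan measures about 151 mm and is centred at (500,-296), the shelf about 200x170 mm. The scale's yaw is about -9°, the box's about +8°. The weight is at about (537,-131), and the disc edges measure 58 mm across. Moving over the weight, with a turn so that the fingers close along the slide direction.

```bash
python3 -m pendant '[[[1,0,0,-0.15,0],[1,0,0,-0.15,0],[1,0.1,-0.067,-0.15,0.2],[1,0.2,-0.134,-0.15,0.4],[1,0.3,-0.201,-0.15,0.6],[1,0.4,-0.27,-0.15,0.8],[1,0.5,-0.335,-0.15,1],[1,0.6,-0.4,-0.15,1],[1,0.7,-0.47,-0.15,1],[1,0.8,-0.54,-0.15,1]]]'
```

```text
t: 0.98
tool_pos: [420.5, -303.4, 280.5]
tool_rot: [[0.99, -0.139, -0.0], [-0.139, -0.99, -0.0], [-0.0, 0.0, -1.0]]
contact_force: [0.7, -1.1, -0.2]
grip_width: 94.1
finger_force: 0.0
```

```bash
python3 - <<'E'
from h import *
o=arm.get_obs();print({k:np.round(o[k],3).tolist() for k in ('tool_pos','tool_rot','t','contact_force')})
E
```

```text
{'tool_pos': [420.477, -303.392, 280.453], 'tool_rot': [[0.99, -0.139, -0.0], [-0.139, -0.99, -0.0], [-0.0, 0.0, -1.0]], 't': 0.983, 'contact_force': [0.67, -1.133, -0.236]}
```

```bash
python3 -m pendant '[[[1,0.18,-0.374,0,0.03],[1,0.18,-0.374,0,0.03],[1,0.18,-0.374,0,0.03],[1,0.18,-0.374,0,0.03],[1,0.18,-0.374,0,0.03],[1,0.18,-0.374,0,0.03],[1,0.18,-0.374,0,0.03],[1,0.18,-0.374,0,0.03]]]'; python3 - <<'E'
from h import *
import pickle
s=snap('wrist');pickle.dump(s,open('w1.pkl','wb'))
cv2.imwrite('pics/w1.png',s['color'])
E
```

```text
t: 1.65
tool_pos: [534.7, -133.2, 280.1]
tool_rot: [[0.988, -0.155, -0.001], [-0.155, -0.988, -0.0], [-0.001, 0.0, -1.0]]
contact_force: [-0.2, -1.3, -0.1]
grip_width: 93.9
finger_force: 0.0
```

View pics/w1.png

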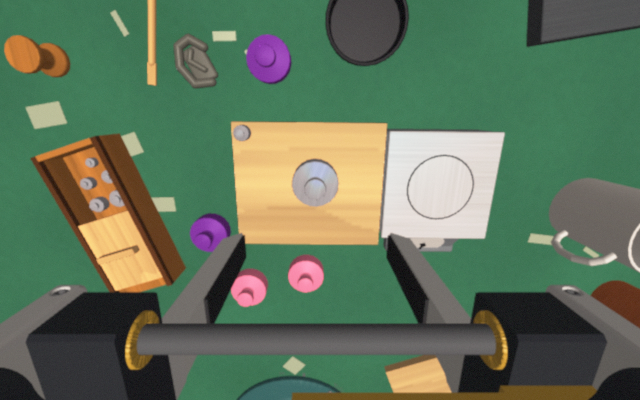

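The wrist view shows the weight at (315,182), the ring at (440,187), the shelf corners at (233,122), (387,122), (379,244) and (238,245), the ridge at (120,250) and the dial below the pan at (435,243). Refining these.

```bash
python3 - <<'E'
from h import *
import pickle
s=pickle.load(open('w1.pkl','rb'));im=s['color'];r=lambda a:np.round(a,1).tolist()
g=cv2.cvtColor(im,cv2.COLOR_BGR2GRAY);hsv=cv2.cvtColor(im,cv2.COLOR_BGR2HSV)
# weight: low saturation blob within shelf
m=np.zeros_like(g);m[145:225,275:360]=(hsv[145:225,275:360,1]<70)*255
c=max(cv2.findContours(m,0,1)[0],key=cv2.contourArea);e=cv2.fitEllipse(cv2.convexHull(c));print('weight ell',r(e[0]),r(e[1]),cv2.boundingRect(c))
for z in(70,82,94):print(z,r(onz(s,*e[0],z)))
# ring
R=(slice(147,228),slice(400,480));loc=cv2.adaptiveThreshold(cv2.GaussianBlur(g[R],(0,0),.7),255,0,1,15,6)
yy,xx=np.nonzero(loc);d=np.hypot(xx-40,yy-40);k=(d>26)&(d<38)
er=cv2.fitEllipse(np.column_stack([xx,yy])[k].astype(np.float32));print('ring ell',k.sum(),er[0][0]+400,er[0][1]+147,er[1]);print('ring',r(onz(s,er[0][0]+400,er[0][1]+147,68.5)))
for z,q in((68.5,[(388,131),(503,133),(487,238),(383,238)]),(70,[(233,122),(387,122),(379,244),(238,245)])):
    q=np.array([onz(s,*p,z) for p in q]);print(r(q),r(q.mean(0)),r(np.linalg.norm(np.roll(q,-1,0)-q,axis=1)))
print('box',[r(onz(s,*p,53)) for p in [(37,157),(118,137),(185,270),(112,291)]])
print('ridge',[r(onz(s,*p,66.5)) for p in [(101,256),(138,247)]],'cover front',[r(onz(s,*p,51.5)) for p in [(79,225),(127,210)]])
print('pinks purple',[r(onz(s,*p,24)) for p in [(306,272),(248,286),(210,232)]],'small',r(onz(s,241,132,80)))
E
```

```text
weight ell [314.9, 182.6] [45.7, 46.9] (292, 159, 46, 47)
70 [530.0, -130.5, 70.0]
82 [532.8, -130.9, 82.0]
94 [535.5, -131.4, 94.0]
ring ell 664 439.9320755004883 186.64192581176758 (60.554351806640625, 68.60643768310547)
ring [497.6, -297.9, 68.5]
[[582.4, -234.3, 68.5], [556.8, -381.0, 68.5], [410.7, -362.1, 68.5], [433.9, -214.4, 68.5]] [496.0, -297.9, 68.5] [148.9, 147.3, 149.5, 149.8]
[[624.4, -39.7, 70.0], [593.9, -233.7, 70.0], [426.2, -207.6, 70.0], [456.2, -6.5, 70.0]] [525.2, -121.8, 70.0] [196.4, 169.8, 203.3, 171.5]
box [[621.2, 242.3, 53.0], [629.7, 122.9, 53.0], [420.6, 90.4, 53.0], [402.4, 215.1, 53.0]]
ridge [[468.8, 198.2, 66.5], [474.3, 139.6, 66.5]] cover front [[516.6, 225.1, 51.5], [527.9, 147.0, 51.5]]
pinks purple [[371.6, -90.3, 24.0], [360.6, 10.8, 24.0], [465.9, 48.8, 24.0]] small [610.9, -49.5, 80.0]
```

The ring at (498,-298) agrees in both views, as does the weight at (535.5,-131.4). Descending astride the disc and closing lightly.

```bash
python3 -m pendant '[[[1,0.001,-0.004,0.07,0],[1,0.001,-0.004,0.14,0],[1,0.001,-0.004,0.21,0],[1,0.001,-0.004,0.28,0],[1,0.001,-0.004,0.34,0],[1,0.001,-0.004,0.38,0],[1,0.001,-0.004,0.4,0],[1,0.001,-0.004,0.406,0],[1,0.001,-0.004,0.406,0],[1,0.001,-0.004,0.406,0]]]' 4; python3 -m pendant '[[[0.6,0,0,0,0],[0.6,0,0,0,0],[0.6,0,0,0,0],[0.6,0,0,0,0],[0.6,0,0,0,0],[0.6,0,0,0,0],[0.6,0,0,0,0],[0.6,0,0,0,0]]]' 4
```

```text
t: 2.53
tool_pos: [536.4, -131.4, 78.7]
tool_rot: [[0.988, -0.155, 0.002], [-0.155, -0.988, -0.001], [0.002, 0.0, -1.0]]
contact_force: [0.0, -0.2, 0.4]
grip_width: 94.0
finger_force: 0.0
t: 3.2
tool_pos: [535.9, -131.0, 77.6]
tool_rot: [[0.988, -0.155, 0.0], [-0.155, -0.988, -0.0], [0.0, 0.0, -1.0]]
contact_force: [-1.9, -2.0, 4.0]
grip_width: 59.1
finger_force: 4.0
```

```bash
python3 -m pendant '[[[0.6,-0.002,0.01,0,0],[0.6,-0.004,0.025,0,0],[0.6,-0.006,0.045,0,0],[0.6,-0.008,0.065,0,0],[0.6,-0.01,0.085,0,0],[0.6,-0.012,0.105,0,0],[0.6,-0.012,0.125,0,0],[0.6,-0.012,0.135,0,0],[0.6,-0.012,0.14,0,0],[0.6,-0.012,0.14,0,0]]]' 4; python3 - <<'E'
from h import *
s=snap('wrist');cv2.imwrite('pics/w2.png',s['color'])
E
```

```text
t: 4.03
tool_pos: [519.0, -199.3, 77.5]
tool_rot: [[0.988, -0.155, 0.0], [-0.155, -0.988, 0.0], [0.0, -0.0, -1.0]]
contact_force: [0.1, -1.6, 2.7]
grip_width: 59.3
finger_force: 4.0
```

View pics/w2.png

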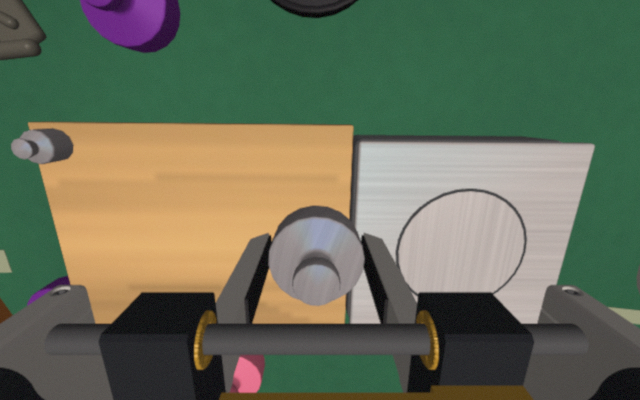

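The weight follows, held between the fingers at (317,258) and upright, at the edge of the pan. Going on slowly.

```bash
python3 -m pendant '[[[0.6,-0.001,0.01,0,0],[0.6,-0.002,0.025,0,0],[0.6,-0.003,0.04,0,0],[0.6,-0.004,0.055,0,0],[0.6,-0.005,0.07,0,0.0],[0.6,-0.006,0.085,0,0],[0.6,-0.008,0.1,0,0],[0.6,-0.009,0.115,0.001,0],[0.6,-0.01,0.13,0.002,0],[0.6,-0.012,0.14,0.003,0]]]' 4;  python3 -m pendant '[[[0.6,0,0.01,0.001,0],[0.6,0,0.02,0.002,0],[0.6,0,0.03,0.003,0],[0.6,0,0.04,0.004,0],[0.6,0,0.05,0.005,0],[0.6,0,0.058,0.006,0],[0.6,0,0.06,0.006,0],[0.6,0,0.06,0.006,0],[0.6,0,0.06,0.006,0]]]' 4; python3 - <<'E'
from h import *
import pickle
s=snap('wrist');pickle.dump(s,open('w3.pkl','wb'));cv2.imwrite('pics/w3.png',s['color'])
E
```

```text
t: 4.92
tool_pos: [501.8, -268.3, 75.7]
tool_rot: [[0.988, -0.155, -0.001], [-0.155, -0.988, -0.0], [-0.001, 0.0, -1.0]]
contact_force: [0.1, 2.6, -2.0]
grip_width: 58.8
finger_force: 4.0
t: 5.67
tool_pos: [497.6, -297.6, 73.1]
tool_rot: [[0.988, -0.155, 0.0], [-0.155, -0.988, -0.001], [0.0, 0.001, -1.0]]
contact_force: [0.5, -2.6, 0.8]
grip_width: 58.4
finger_force: 4.0
```

View pics/w3.png

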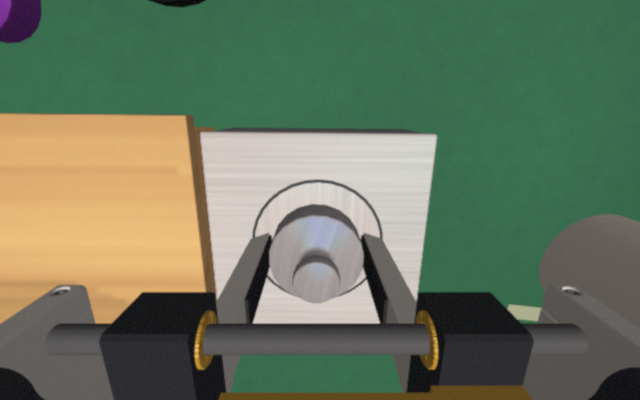

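The weight at (317,258) lies inside the ring (col 254 to 381, top row 181). Opening and rising, then checking from above.

```bash
python3 -m pendant '[[[0.66,0,0,0,0],[0.7,0,0,0,0],[0.8,0,0,0,0],[0.9,0,0,0,0],[0.95,0,0,0,0],[0.95,0,0,0,0],[0.95,0,0,-0.02,0],[0.95,0,0,-0.06,0],[0.95,0,0,-0.12,0],[0.95,0,0,-0.2,0]]]' 4;  python3 -m pendant '[[[0.95,0,0,-0.08,0],[0.95,0,0,-0.16,0],[0.95,0,-0.08,-0.24,0],[0.95,0,-0.16,-0.24,0],[0.95,0,-0.16,-0.24,0],[0.95,0,-0.16,-0.24,0]]]'; python3 - <<'E'
from h import *
import pickle
s=snap('wrist');pickle.dump(s,open('w4.pkl','wb'));cv2.imwrite('pics/w4.png',s['color'])
E
```

```text
t: 6.55
tool_pos: [496.5, -296.2, 172.9]
tool_rot: [[0.988, -0.155, -0.003], [-0.155, -0.988, 0.002], [-0.003, -0.002, -1.0]]
contact_force: [0.0, -0.3, -0.8]
grip_width: 89.1
finger_force: 0.0
t: 7.05
tool_pos: [511.1, -214.2, 295.0]
tool_rot: [[0.989, -0.15, 0.002], [-0.15, -0.989, -0.0], [0.003, -0.0, -1.0]]
contact_force: [0.3, 0.5, -0.1]
grip_width: 89.1
finger_force: 0.0
```

View pics/w4.png

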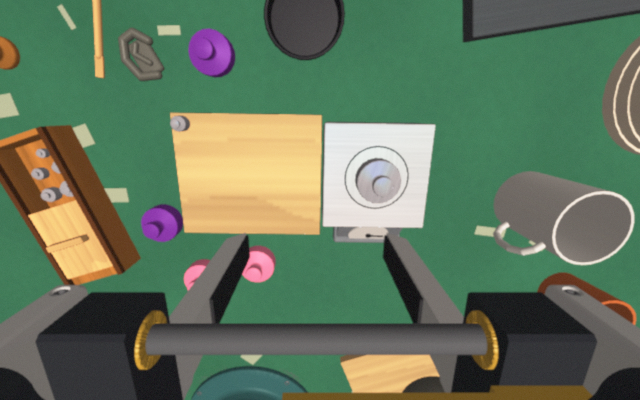

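The weight at (379,181) stands in the ring (cols 345 to 408, rows 147 to 208). Measuring its offset and working out the move to the box.

```bash
python3 - <<'E'
from h import *
import pickle
s=pickle.load(open('w4.pkl','rb'));im=s['color'];r=lambda a:np.round(a,1).tolist()
g=cv2.cvtColor(im,cv2.COLOR_BGR2GRAY)
q=np.array([onz(s,*p,64.5) for p in [(325,124),(435,125),(425,228),(323,226)]]);print('pan',r(q.mean(0)),r(np.linalg.norm(np.roll(q,-1,0)-q,axis=1)))
print('ring',r(onz(s,376.5,177.5,64.5)))
print([r(onz(s,*p,88.5)) for p in [(379,181),(356,181),(402,181),(379,158),(379,204)]])
# row profile of disc
print(g[181,340:412:2].tolist());print(g[145:212:2,379].tolist())
print('ridge',[r(onz(s,*p,66.5)) for p in [(48,247),(88,236)]],'box',[r(onz(s,*p,53)) for p in [(70,127),(138,262)]])
E
```

```text
pan [495.4, -298.6, 64.5] [148.1, 148.6, 152.0, 146.7]
ring [496.7, -298.2, 64.5]
[[497.2, -296.8, 88.5], [501.8, -266.4, 88.5], [492.6, -327.2, 88.5], [527.9, -299.6, 88.5], [465.1, -293.9, 88.5]]
[233, 233, 188, 206, 234, 232, 229, 213, 91, 167, 182, 181, 185, 187, 185, 183, 149, 94, 171, 192, 194, 194, 195, 196, 194, 191, 181, 180, 183, 182, 181, 228, 229, 184, 201, 231]
[206, 201, 239, 238, 238, 237, 221, 104, 186, 198, 200, 199, 200, 203, 197, 165, 101, 179, 193, 190, 190, 187, 184, 180, 178, 170, 176, 174, 170, 207, 227, 170, 224, 229]
ridge [[465.0, 203.4, 66.5], [473.1, 136.9, 66.5]] box [[628.9, 113.4, 53.0], [414.5, 86.9, 53.0]]
```

The weight is about 1.5 mm off centre, which is good. Now to the cover: hovering behind the ridge with fingers shut.

```bash
python3 -m pendant '[[[0,-0.024,-0.074,0,-0.05],[0,-0.048,-0.148,0,-0.1],[0,-0.072,-0.222,0,-0.2],[0,-0.096,-0.295,0,-0.3],[0,-0.12,-0.37,0,-0.4],[0,-0.15,-0.45,0,-0.5],[0,-0.18,-0.53,0,-0.5],[0,-0.21,-0.61,0,-0.5],[0,-0.23,-0.68,0,-0.5],[0,-0.24,-0.738,0,-0.5]]]' 10; python3 -m pendant '[[[0,0,0,0.0,0],[0,0,0,0,0]]]'; python3 - <<'E'
from h import *
import pickle
s=snap('wrist');pickle.dump(s,open('w5.pkl','wb'));cv2.imwrite('pics/w5.png',s['color'])
E
```

```text
t: 7.93
tool_pos: [447.6, 167.4, 293.3]
tool_rot: [[0.994, 0.107, 0.0], [0.107, -0.994, -0.0], [0.0, 0.0, -1.0]]
contact_force: [0.4, -0.5, -0.8]
grip_width: 26.0
finger_force: 0.0
t: 8.1
tool_pos: [448.5, 165.6, 292.7]
tool_rot: [[0.994, 0.108, -0.001], [0.108, -0.994, 0.0], [-0.001, -0.0, -1.0]]
contact_force: [-0.0, -0.4, -0.5]
grip_width: 12.9
finger_force: 0.0
```

View pics/w5.png

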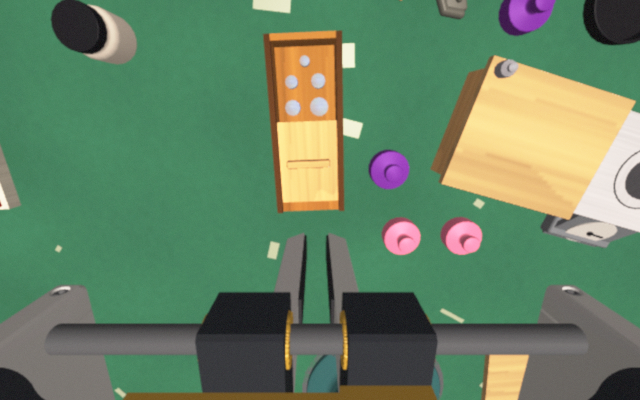

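The box spans (265,35) to (343,210), the ridge runs (288,164) to (330,163) and the cover's front edge is at row 121.

```bash
python3 - <<'E'
from h import *
import pickle
s=pickle.load(open('w5.pkl','rb'));r=lambda a:np.round(a,1).tolist()
a=np.array([onz(s,*p,53) for p in [(265,35),(341,31),(343,210),(278,212)]]);print(r(a),r(a.mean(0)),r(np.linalg.norm(np.roll(a,-1,0)-a,axis=1)))
d=a[:2].mean(0)-a[2:].mean(0);print('yaw',np.degrees(np.arctan2(d[1],d[0])))
q=np.array([onz(s,*p,66.5) for p in [(288,162),(330,161)]]);m=q.mean(0);print('ridge',r(q),r(m),np.linalg.norm(q[0]-q[1]))
d/=np.linalg.norm(d);f=np.array([onz(s,*p,51.5) for p in [(277,122),(338,121)]]).mean(0)
print('local ridge x',(m-a.mean(0))@d,'front-ridge',(f-m)@d)
E
```

```text
[[620.3, 249.6, 53.0], [635.2, 154.4, 53.0], [399.4, 120.0, 53.0], [385.8, 216.5, 53.0]] [510.2, 185.1, 53.0] [96.3, 238.3, 97.4, 236.9]
yaw 8.17063558970566
ridge [[464.7, 206.6, 66.5], [472.3, 149.1, 66.5]] [468.5, 177.8, 66.5] 57.95059504073335
local ridge x -42.2911591419457 front-ridge 52.878532421358734
```

Ridge at (469,177), yaw 8°, and about 96 mm to go. Descending behind the ridge, then pushing along +x.

```bash
python3 -m pendant '[[[0,-0.012,-0.016,0.07,-0.06],[0,-0.012,-0.016,0.14,-0.06],[0,-0.012,-0.016,0.21,-0.06],[0,-0.012,-0.016,0.28,-0.06],[0,-0.012,-0.016,0.35,-0.06],[0,-0.012,-0.016,0.4,-0.06],[0,-0.012,-0.016,0.44,-0.06],[0,-0.012,-0.016,0.46,-0.06],[0,-0.012,-0.016,0.471,-0.06],[0,-0.012,-0.016,0.471,-0.06]]]'; python3 -m pendant '[[[0,0.015,0,0,0],[0,0.03,0,0,0],[0,0.045,0,0,0],[0,0.06,0,0,0],[0,0.075,0,0,0],[0,0.09,0,0,0],[0,0.105,0,0,0],[0,0.12,0,0,0],[0,0.13,0,0,0],[0,0.14,0,0,0]]]'
```

```text
t: 8.98
tool_pos: [441.9, 171.7, 57.1]
tool_rot: [[0.991, 0.136, -0.001], [0.136, -0.991, -0.001], [-0.001, 0.0, -1.0]]
contact_force: [-1.2, -0.1, 0.6]
grip_width: 0.4
finger_force: 0.0
t: 9.82
tool_pos: [511.6, 182.3, 57.4]
tool_rot: [[0.991, 0.137, -0.0], [0.137, -0.991, 0.0], [-0.0, -0.0, -1.0]]
contact_force: [-0.7, 0.8, 1.1]
grip_width: 0.3
finger_force: 0.7
```

```bash
python3 -m pendant '[[[0,0.01,0,0,0],[0,0.02,0,0,0],[0,0.03,0,0,0],[0,0.04,0,0,0],[0,0.05,0,0,0],[0,0.056,0,0,0],[0,0.06,0,0,0],[0,0.064,0,0,0],[0,0.066,0,0,0],[0,0.066,0,0,0]]]'; python3 -m pendant '[[[0,0.002,0,0,0],[0,0.004,0,0,0],[0,0.004,0,0,0]]]';python3 -m pendant '[[[0,0.002,0,0,0],[0,0.004,0,0,0],[0,0.004,0,0,0]]]'
```

```text
t: 10.65
tool_pos: [544.0, 186.7, 57.5]
tool_rot: [[0.991, 0.137, 0.0], [0.137, -0.991, 0.0], [0.0, -0.0, -1.0]]
contact_force: [0.9, -0.7, -0.8]
grip_width: 0.6
finger_force: 0.0
t: 10.9
tool_pos: [545.9, 187.0, 57.5]
tool_rot: [[0.991, 0.137, 0.0], [0.137, -0.991, 0.0], [0.0, -0.0, -1.0]]
contact_force: [0.0, 0.1, -0.4]
grip_width: 0.3
finger_force: 0.2
t: 11.15
tool_pos: [548.0, 187.3, 57.4]
tool_rot: [[0.991, 0.137, 0.0], [0.137, -0.991, 0.0], [0.0, -0.0, -1.0]]
contact_force: [-0.3, -0.1, 0.2]
grip_width: 0.2
finger_force: 0.2
```

```bash
for i in 1; do python3 -m pendant '[[[0,0.003,0,0,0],[0,0.006,0,0,0],[0,0.006,0,0,0]]]' | sed -n '2p;4p'; python3 -m pendant '[[[0,0.003,0,0,0],[0,0.006,0,0,0],[0,0.006,0,0,0]]]'| sed -n '2p;4p'; python3 -m pendant '[[[0,0.003,0,0,0],[0,0.006,0,0,0],[0,0.006,0,0,0]]]'| sed -n '2p;4p'; done
python3 - <<'E'
from h import *
s=snap('wrist');cv2.imwrite('pics/w6.png',s['color'])
E
```

```text
tool_pos: [549.8, 187.6, 57.2]
contact_force: [-7.8, -1.4, 5.2]
tool_pos: [550.2, 187.7, 56.9]
contact_force: [-27.0, -5.1, 21.6]
tool_pos: [550.4, 187.8, 56.5]
contact_force: [-43.5, -8.5, 31.6]
```

View pics/w6.png

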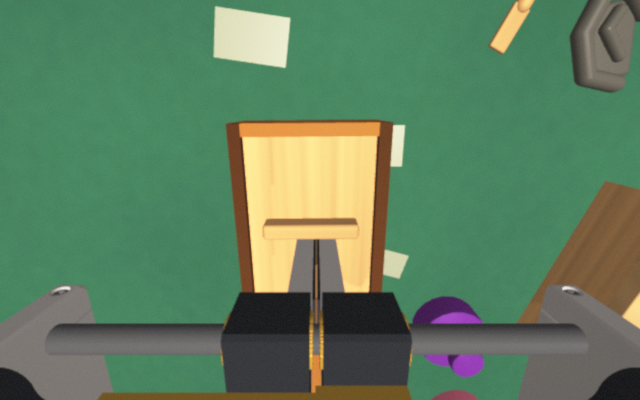

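The cover is hard against its stop: its front edge is flush with the end wall at row 135 and the force rose to 43 N. Backing off, rising, and checking at the end.

```bash
python3 -m pendant '[[[0,-0.014,0,0,0],[0,-0.03,0,0,0],[0,-0.05,0,0,0],[0,-0.06,0,-0.03,0],[0,-0.06,0,-0.1,0],[0,-0.06,0,-0.18,0],[0,-0.06,0,-0.26,0],[0,-0.06,0,-0.34,0],[0,-0.06,0,-0.42,0],[0,-0.06,0,-0.42,0]]]'; python3 -m pendant '[[[0,-0.05,0.05,-0.06,0],[0,-0.05,0.1,-0.06,0],[0,-0.05,0.15,-0.06,0],[0,-0.05,0.15,-0.06,0],[0,-0.05,0.15,-0.06,0]]]';python3 - <<'E'
from h import *
s=snap('wrist');c=snap('scene');k=cv2.resize(c['color'][140:250,190:415],None,fx=2.8,fy=2.8,interpolation=cv2.INTER_CUBIC)
f=np.zeros((600,640,3),np.uint8);f[:290]=s['color'][:290];f[290:290+k.shape[0],:k.shape[1]]=k[:310];cv2.imwrite('pics/f.png',f)
E
```

```text
t: 12.78
tool_pos: [529.1, 185.7, 275.0]
tool_rot: [[0.99, 0.137, 0.01], [0.137, -0.991, 0.002], [0.01, -0.001, -1.0]]
contact_force: [0.3, -0.1, 0.4]
grip_width: 0.7
finger_force: 0.0
t: 13.2
tool_pos: [512.6, 105.4, 297.5]
tool_rot: [[0.991, 0.135, 0.001], [0.135, -0.991, -0.0], [0.001, 0.001, -1.0]]
contact_force: [0.1, 1.1, -0.1]
grip_width: -0.0
finger_force: 0.0
```

View pics/f.png

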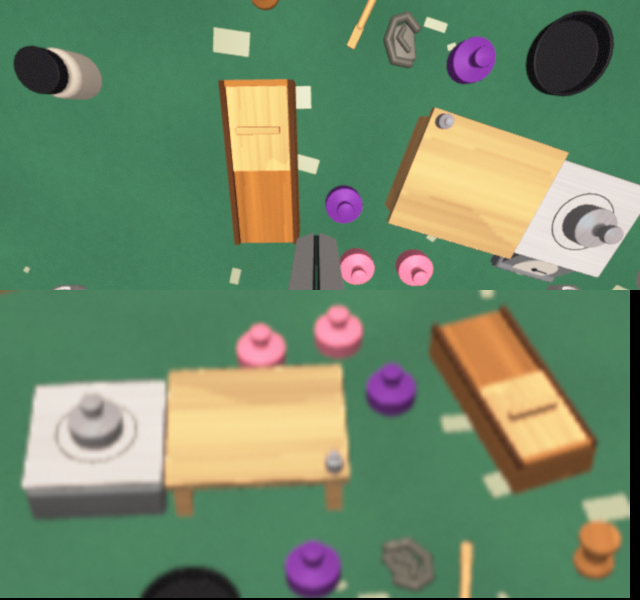

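Both views show the cover fully shut, the weight in the ring and the bystanders in place, with the robot clear of everything.

```bash
python3 -m pendant '[[[0,0,0,0,0],[0,0,0,0,0]]]' >/dev/null; python3 -c "
from bench import arm
print(arm.close_job())"
```

```text
the job is handed in; nothing more can be done
None
```

The job is handed in: the check weight stands about 1.5 mm from the ring's centre on the pan, the box cover is against its stop, and nothing else was seen to move; the hand-in returned no verdict.

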